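# Latch the split casting box

## Robot

A 6-joint arm with a two-finger parallel gripper is mounted at the origin on a cart in front of the work surface, level with it; the furniture and walls round the work are solid. World frame = base frame: x ahead of the robot, y to its left, z up, the work surface at z = 0. Lengths are in m, angles in rad, forces in N, time in s.
With the tool pointing down it reaches from about 0.35 to 0.875 m from the base axis. Payload 4.2 kg.
Tool frame: the origin (TCP) lies at the very end of the fingers, on their centre line; the grasp point (between the pads) lies ctrl.grip_point_offset behind it (ctrl.grip_point_offset is the distance from the TCP to the grasp point, in m); z points along the fingers, y is the line along which they close (so a half turn about z gives the same grasp; the last joint's range is limited). The gripper opens to 87 mm and grips with 3 to 60 N. Pads are 19 mm wide; open, the fingers measure 117 mm over their backs; the gripper's body (75 mm by 190 mm) begins 51 mm behind the grasp point.
Start: joints at [-0.868, 0.385, 0.008, 0, -1.194, -0.259], TCP at [0.268, -0.564, 0.223] pointing down, gripper open.
Joint ranges: [-3.14, 3.14], [-1.21, 2.06], [-1.07, 1.41], [-3.16, 2.05], [-2.99, -0.16], [-3.1, 3.1]. Speed limits (rad/s): [2.79, 2.79, 3.14, 3.14, 3.14, 3.14].

## Interface

Orientations are given as [roll, pitch, yaw] about the fixed x, y, z axes, in that order (R = Rz(yaw) Ry(pitch) Rx(roll)).
In Python, from workcell import ctrl gives the robot as it stands. The module is installed in compiled form; this text tells all that it offers.
- The arm moves only by the tool jog_arm, never from a script. Its argument "commands" is a list of rows, each a list of 2 entries, a list of its own where there are three numbers: the shift along the tool's x, y, z normalised to -1 to 1, where 1 is 1 m, then the turn, a rotation vector about the tool's x, y, z normalised to -1 to 1, where 1 is pi rad. In form: [[[x, y, z], [rx, ry, rz]], ...]. A call has 1 to 5 rows; each row is the pose to reach, as a shift and turn from the pose commanded when the call began, along the tool's axes at that moment, turning the shorter way round; what a row does not reach only later rows make up. A row lasts 1/12 s, in which the tool goes at most 41.7 mm and 7.16 degrees, less where a joint would pass 70% of its speed; a pose out of reach is approached as far as the arm can. A call with a number of a shift or a turn outside -1 to 1 is refused whole. A call with a gripper value outside its range is refused whole. "gripper" is the closure, from -1 (fully open) to 1 (shut), set as the call begins (left out, the last holds). The fingers move at their own pace and stop on an object; the grip force is fixed at half the most. Time passes only in rows, so rows that repeat a pose let the fingers close. It gives the time, the measured TCP pose, the force, the opening and the grip force at its end, in the units of the state.
- ctrl.state(): the state, without advancing time (a new reading comes with each control period).
- ctrl.get_image(name): name is "scene" or "top" or "wrist"; returns a dict with "frame" (420x560x3 uint8, blue, green, red), "vertical_fov" (degrees; the focal length in pixels is half the picture's height over the tangent of half this angle, whatever the lens; pixels are square), "cx", "cy" (the principal point, pixels), "distortion" ([k1, k2, p1, p2, k3] as OpenCV has them; the pictures are not rectified), "R" (3x3) and "t" (3): a world point X has camera coordinates R X + t. Camera axes: x right, y down, z forward; pixel columns grow to the right and rows downward; lengths in m; the calibration is good to about 2 mm. A picture is of the moment at which its call begins. There is no depth.
- ctrl.job_done(): hands the job in; it is judged then, once.
The state is a dict: "clock": time; "joint_positions": joint angles; "dq": joint speeds; "joint_efforts": joint torques, N m; "tool_pos": TCP position; "orientation": TCP orientation; "force": force on the tool from outside, world axes, zero at the start; "ft_torque": the same for the moment, N m; "opening": finger opening in m; "grasp_force": force on a finger pad.
Only numpy, scipy, OpenCV 4.12 (cv2) and the standard library are available. Lean on these libraries where they do the work, as an engineer would, in place of code of your own. Each camera call takes 0.05 s, during which the arm holds its last target. There are 200 camera calls.

## Task

Close the aluminium casting box round its plaster cast: swing the latch's claw over by its red knob until its tooth is hooked behind the keeper on the other half, and let go of it. Then, with the claw hooked, swing the red-tipped lever over and fully down, past centre, so that the latch stays shut on its own with the two halves drawn together. Leave the other things on the bench where they are.

Things in the scene. Friction and masses are not known exactly. Their poses are not given: they have to be found in the camera images.
- mould_box: Casting box: fixed white base plate 150x116x6 mm with two U-shaped aluminium halves (together 130x98, walls up to z=46 mm) round a plaster cast. Origin: centre of plate's underside, z up; x runs along the draw latch from lever to keeper. The -x half is fixed; the +x half swings on a vertical hinge at the +y wall. The latch stands on the wall at y=-38 mm and moves in a vertical plane along x.
- mould_half (a joint): Hinge of the swinging half (vertical pin 90 mm from the latch), rad. 0 = halves shut together, grows as it opens (0.045 = 4 mm gap at the latch). Starts 0.02 to 0.045. Moves stiffly, about 3 N at the latch; the claw pulls it shut.
- lever (a joint): Steel latch lever with red end, 27 mm wide, 7.5 mm thick, 63 mm long from its pin. Rad: 0 = shut, level, pointing to the box's -x; grows as it swings up and over to +x (1.57 upright, stop 2.15). Starts open at 1.8 to 2.05; friction holds it where left. With the claw hooked it resists (up to about 4 N at the red end) till about 0.3 rad, then passes centre, goes home and stays.
- lever_hinge (a point): Axis of the lever's pin, in the lever's own plane, at (-28, -55.5, 72) mm in the box's frame; the pin lies along the box's y.
- lever_grip (a point): Centre of the lever's red end, 52 mm from the pin (the end is 11 mm further out), 17.5 mm to the -y side of the claw. 75 mm above the bench when shut.
- claw (a joint): Angle of the claw relative to the lever, rad, about a pin on the lever 22 mm from the lever's pin; that claw pin's elevation above the box's +x, seen from the lever's pin, is 3.40 minus the lever's value. Claw's slope above +x = this value minus the lever's: starts at 1.8 to 2.1 (leaning back against its stop, joint 3.9), hooked with lever open about -0.35, hooked and shut 0. Swings freely, falls if let go.
- claw_knob (a point): Centre of the red knob for moving the claw: cylinder 16 mm across, 26 long, its length along the box's y, so fingers closing along y pinch its ends and it can turn between them. The claw under it is 20 mm wide. In the claw's frame it is 72 mm along and 20.5 mm above the claw's line from the claw's pin (75 mm in all).
- claw_tooth (a point): Middle of the inner face of the tooth at the claw's end, on the claw's line, 79 mm from its pin. The tooth reaches 7 mm below this point, is 18 mm wide and leans inward 20 degrees. The claw head is sprung lengthwise (6 mm at most, 6 N per mm). Hooked, it lies level with or below the keeper point; before the lever is swung it may stand up to 15 mm beyond it along x.
- keeper (a point): Bearing point on the far (+x) face of the keeper, a steel post 14 mm wide on the swinging half, leaning 20 degrees away from the latch. 66 mm above the bench; the keeper's top is 5 mm higher. The tooth belongs behind it, on its +x side.
- bur_block: Wooden block with standing burs, 62x104x57 mm, a bystander, to be left alone. Origin at the centre of its underside.
- powder_jar: White jar with blue lid, 53 mm across, 76 high, a bystander, to be left alone. Origin at the centre of its underside.
- paste_tube: White squeeze tube, teal cap, 31x104x24 mm, a bystander, to be left alone. Origin at the centre of its underside.
- splint_case: Purple case, 84x64x25 mm, a bystander, to be left alone. Origin at the centre of its underside.
- wood_strip: Strip of varnished wood, 10x130x26 mm, a bystander, to be left alone. Origin at the centre of its underside.
- flat_brush: Flat brush with wooden handle, 187 mm long, a bystander, to be left alone. Origin at the centre of its underside.

How it is judged:
On the way, in this order (a step that is already met when the one before it is completed fails the run):
1. the claw's tooth is down behind the keeper, the claw is let go, and the lever is still open (above 1 rad) (x of claw_tooth in the frame of keeper between -0.003 and 0.016 m and z of claw_tooth in the frame of keeper below 0.005 m and value of joint lever above 1 rad and contact force between the fingers and mould_box below 0.2 N), for 0.2 s.
2. the lever is fully down with the claw hooked (value of joint lever below 0.1 rad and distance between claw_tooth and keeper below 0.007 m), for 0.2 s.
At the end, for the whole second after the job is handed in: The lever is shut (within 0.1 rad of home) and still, the claw's tooth bears behind the keeper (its point within 7 mm of the keeper point), and the halves are drawn together (hinge below 0.01 rad, a gap under 1 mm) (all of step 2 and value of joint mould_half below 0.01 rad and velocity of joint lever below 0.1 rad/s); the robot touches nothing.
It fails at once if another thing on the bench is moved by more than 3 cm (distance of any of bur_block, powder_jar, paste_tube, splint_case, wood_strip, flat_brush from where it was at the start of the episode above 0.03 m).
It also fails if it takes over 59 s, if anything falls off the work surface, if the arm or the gripper's body presses on something with over 40 N, if the wrist force passes 120 N, or if a joint passes its speed limit or range.

## Working session

There is one attempt and no reset: what is moved stays moved. The work goes in short steps, Python scripts to look and compute and a tool call to move; the robot and the scene stay as the last step left them, time stands still between calls to the robot, and variables do not carry over. Pictures are saved under pics/ and viewed, at most 10 in all, crops included, and the job is handed in when it is done.

Besides the shell and the picture viewer there is one more tool, called after "Request:" as a command line: name --argument value ..., lists and objects as JSON in quotes. jog_arm: Moves the arm, as the interface text tells. Scaled input: -1 to 1 covers 1 m each way for a shift and pi rad each way for a turn. Its arguments: {"type":"object","properties":{"commands":{"type":"array"},"gripper":{"type":"number"}},"required":["commands"]}

```bash
mkdir -p pics; cat > h.py <<'E'
import numpy as np, cv2, pickle
from scipy.spatial.transform import Rotation as Ro
from workcell import ctrl
def snap(n,tag):
    d=ctrl.get_image(n); pickle.dump(d,open(f'pics/{tag}.pkl','wb')); cv2.imwrite(f'pics/{tag}.png',d['frame']); return d
def load(tag): return pickle.load(open(f'pics/{tag}.pkl','rb'))
def K(d):
    f=210/np.tan(np.radians(d['vertical_fov'])/2); return np.array([[f,0,d['cx']],[0,f,d['cy']],[0,0,1.]])
def ray(d,p):
    u=cv2.undistortPoints(np.array([[p]],float),K(d),np.array(d['distortion']))[0,0]
    R=np.array(d['R']);return -R.T@np.array(d['t']), R.T@np.array([u[0],u[1],1])
def atz(d,p,z):
    c,r=ray(d,p); return c+r*(z-c[2])/r[2]
def proj(d,X):
    return cv2.projectPoints(np.atleast_2d(np.array(X,float)),cv2.Rodrigues(np.array(d['R']))[0],np.array(d['t'],float),K(d),np.array(d['distortion']))[0][:,0]
E
python3 - <<'E'
from h import *
a=snap('scene','s0');b=snap('top','t0')
print(ctrl.state(),ctrl.grip_point_offset)
for d in(a,b): print(d['vertical_fov'],-np.array(d['R']).T@np.array(d['t']),np.array(d['R'])[2])
cv2.imwrite('pics/both.png',cv2.resize(np.vstack([a['frame'],b['frame']]),(400,600)))
E
```

```text
{'clock': 0.1, 'joint_positions': array([-8.68416973e-01,  3.85498886e-01,  6.78164272e-03, -4.33566436e-04,
       -1.19405197e+00, -2.58613668e-01]), 'dq': array([ 0.00025034, -0.00154235,  0.00439709,  0.00239516,  0.00141465,
        0.00053157]), 'joint_efforts': array([-5.47794698e-04, -3.91689920e+01,  1.87935072e+01,  4.23188031e+00,
        1.34735802e-02, -8.90347269e-05]), 'tool_pos': array([ 0.26812661, -0.56396173,  0.22156512]), 'orientation': array([ 3.13958232e+00, -1.15108018e-04, -2.69798676e+00]), 'force': array([-0.56882414,  0.39418364,  0.56037049]), 'ft_torque': array([ 0.00543932, -0.01884176,  0.00126273]), 'grasp_force': 0.0, 'opening': 0.0870829803464066} 0.0187
46.40134305385345 [-0.27968302 -0.85077442  0.68118971] [ 0.66527583  0.56354801 -0.48971595]
43.632471921689394 [ 0.41799987 -0.14832406  1.29940456] [ 0.13367067  0.01920296 -0.99083974]
```

View pics/s0.png

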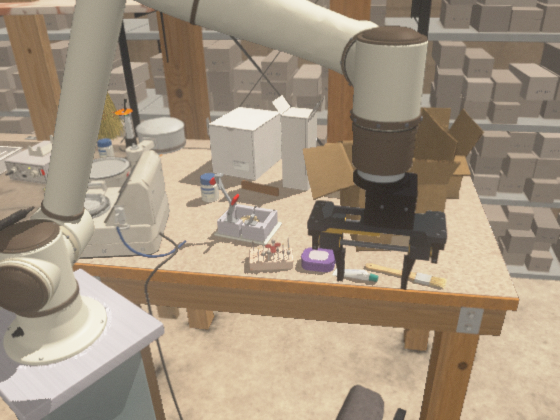

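View pics/t0.png

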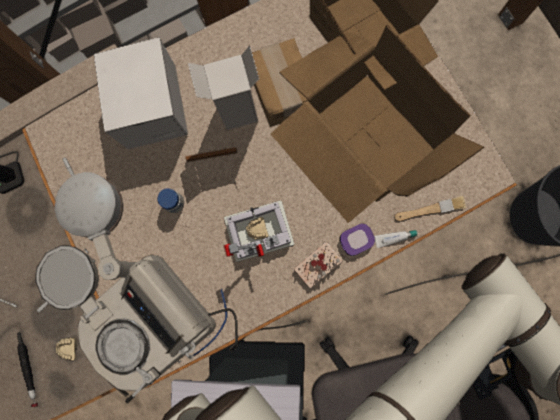

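The box is at about (258,230) in top and (248,222) in scene. I'll enlarge both into one picture.

```bash
python3 - <<'E'
from h import *
a=load('s0')['frame'];b=load('t0')['frame']
A=cv2.resize(a[165:250,200:290],None,fx=7,fy=7,interpolation=3)
B=cv2.resize(b[195:270,215:300],None,fx=7,fy=7,interpolation=3)
def g(I,u,v):
    for i in range(0,I.shape[1],70): cv2.putText(I,str(u+i//7),(i,10),0,.4,(0,0,0),1);I[:,i]=I[:,i]//2
    for i in range(0,I.shape[0],70): cv2.putText(I,str(v+i//7),(0,i+10),0,.4,(0,0,0),1);I[i]=I[i]//2
g(A,200,165);g(B,215,195)
cv2.imwrite('pics/A.png',A);cv2.imwrite('pics/B.png',B)
print([atz(load('t0'),p,0.03) for p in [(258,230)]])
E
```

```text
[array([ 0.52979633, -0.0484598 ,  0.03      ])]
```

View pics/A.png

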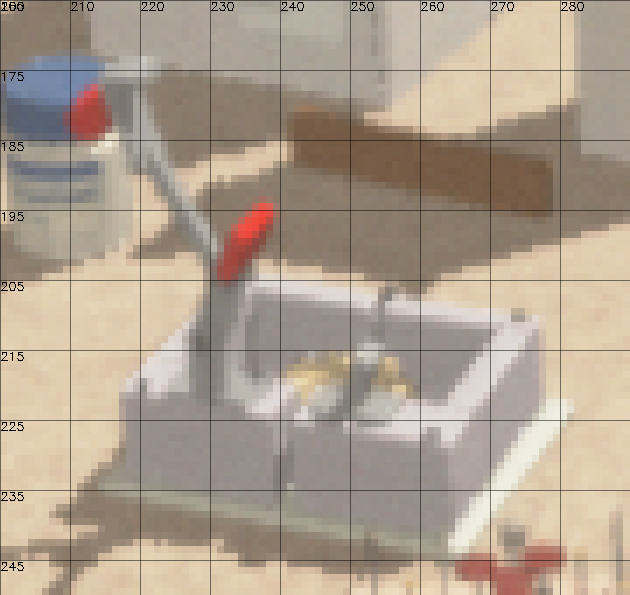

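View pics/B.png

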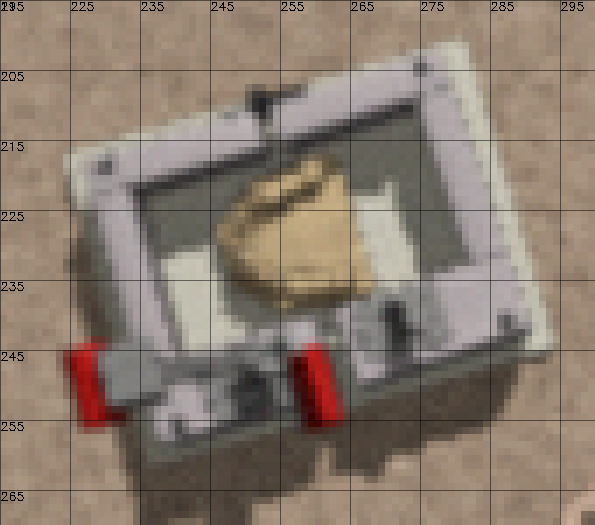

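Plate corners read in top: (224,217), (281.5,200.5), (294,245.5). In scene: (281,222), (264,243.5). Red lever end: top (259.5,250), scene (234,199.5). Knob: top (227.5,250), scene (212.5,181). I'll fit the box pose, lever angle and claw angle together.

```bash
cat >> h.py <<'E'
def box(P,X):
    c,s=np.cos(P[2]),np.sin(P[2]); return np.array([[c,-s,0],[s,c,0],[0,0,1]])@np.array(X)+[P[0],P[1],0]
def grip(q,l=.052): return np.array([-.028-l*np.cos(q)+.003*np.sin(q),-.0555,.072+l*np.sin(q)+.003*np.cos(q)])
def pin(q): return np.array([-.028+.022*np.cos(3.4-q),-.038,.072+.022*np.sin(3.4-q)])
def claw(q,s,a,b): return pin(q)+[a*np.cos(s)-b*np.sin(s),0,a*np.sin(s)+b*np.cos(s)]
knob=lambda q,s: claw(q,s,.072,.0205)
E
python3 - <<'E'
from h import *
from scipy.optimize import least_squares
S,T=load('s0'),load('t0')
def f(P):
    q,s=P[3:]
    c=lambda x,y:[x*.075,y*.058,.006]
    L=[(T,c(-1,1),(224,217)),(T,c(1,1),(281.5,200.5)),(T,c(1,-1),(294,245.5)),(S,c(1,1),(281,222)),(S,c(1,-1),(264,243.5)),
     (T,grip(q),(259.5,250)),(S,grip(q),(234,199.5)),(T,knob(q,s),(227.5,250)),(S,knob(q,s),(212.5,181))]
    return np.concatenate([proj(d,box(P,X))[0]-p for d,X,p in L])
r=least_squares(f,[.53,-.05,0.,1.9,1.95],loss='soft_l1')
P=r.x;print(P);print(f(P).reshape(-1,2).round(1))
np.save('P.npy',P)
print('knob',box(P,knob(*P[3:])),'grip',box(P,grip(P[3])))
print('keeper',box(P,[.0325,-.038,.066]),proj(T,box(P,[.0325,-.038,.066])))
st=ctrl.state();print(Ro.from_euler('xyz',st['orientation']).as_matrix().round(3))
for th in (P[2],): print('yaw of tool y', np.degrees(th)+90)
E
```

```text
[ 0.52944586 -0.04784593 -1.27015435  2.00028148  1.96069577]
[[-0.5 -0.3]
 [-0.1  0.1]
 [-0.1 -0.1]
 [ 0.5  0.1]
 [ 0.4  0.2]
 [ 0.2  0.7]
 [ 0.1  0.1]
 [-0.4  0.3]
 [ 0.3 -0.5]]
knob [0.47224833 0.00831802 0.15248309] grip [ 0.47536336 -0.06082417  0.11802817]
keeper [ 0.50277463 -0.09014127  0.066     ] [[274.08740679 240.54384258]]
[[-0.903 -0.429 -0.001]
 [-0.429  0.903  0.002]
 [ 0.     0.002 -1.   ]]
yaw of tool y 17.225516312847148
```

Fit residuals are under 1 px. Box yaw is -72.8°, lever 2.00, claw slope 1.96. With tool y at 197.2°, tool x lies along box +x and tool y along box -y. Now moving above the knob.

```bash
cat >> h.py <<'E'
P=np.load('P.npy') if __import__('os').path.exists('P.npy') else None
def go(bx):
    "jog numbers to bring TCP to box-frame point bx, fingers down, tool x = box x"
    st=ctrl.state(); R=Ro.from_euler('xyz',st['orientation']); T=Ro.from_matrix(np.array([[np.cos(P[2]),np.sin(P[2]),0],[np.sin(P[2]),-np.cos(P[2]),0],[0,0,-1]]))
    print('t',st['clock'],'here',(np.array([[np.cos(P[2]),np.sin(P[2]),0],[-np.sin(P[2]),np.cos(P[2]),0],[0,0,1]])@(st['tool_pos']-[P[0],P[1],0])).round(4),'F',st['force'].round(2),'op',st['opening'].round(4))
    print('shift',R.inv().apply(box(P,bx)-st['tool_pos']).round(4),'turn',((R.inv()*T).as_rotvec()/np.pi).round(4))
E
echo
```

Request:
jog_arm --commands '[[[-0.43,0.43,-0.06],[0,0,0]],[[-0.43,0.43,-0.06],[0,0,0]],[[-0.43,0.43,-0.06],[0,0,0]],[[-0.43,0.43,-0.06],[0,0,0]],[[-0.43,0.43,-0.06],[0,0,0]]]'

```text
clock: 0.52
tool_pos: [0.3377, -0.3672, 0.2427]
orientation: [3.141, -0.0, -2.699]
force: [1.5, -0.5, 0.3]
opening: 0.0871
grasp_force: 0.0
```

Request:
jog_arm --commands '[[[-0.28,0.28,-0.04],[0,0,0]],[[-0.28,0.28,-0.04],[0,0,0]],[[-0.28,0.28,-0.04],[0,0,0]],[[-0.28,0.28,-0.04],[0,0,0]],[[-0.28,0.28,-0.04],[0,0,0]]]'

```text
clock: 0.93
tool_pos: [0.4071, -0.1718, 0.2641]
orientation: [3.141, 0.0, -2.698]
force: [1.1, -0.9, 0.5]
opening: 0.0872
grasp_force: 0.0
```

Request:
jog_arm --commands '[[[0,0,0],[0,0,-0.4545]],[[0,0,0],[0,0,-0.4545]],[[0,0,0],[0,0,-0.4545]],[[0,0,0],[0,0,-0.4545]],[[0,0,0],[0,0,-0.4545]]]'

```text
clock: 1.35
tool_pos: [0.407, -0.1734, 0.2636]
orientation: [3.141, -0.0, -2.066]
force: [-0.8, 0.5, 0.1]
opening: 0.0867
grasp_force: 0.0
```

Request:
jog_arm --commands '[[[0,0,0],[0,0,-0.25]],[[0,0,0],[0,0,-0.25]],[[0,0,0],[0,0,-0.25]],[[0,0,0],[0,0,-0.25]],[[0,0,0],[0,0,-0.25]]]'

```text
clock: 1.77
tool_pos: [0.4069, -0.1737, 0.2635]
orientation: [3.141, 0.0, -1.442]
force: [0.7, -0.4, 0.7]
opening: 0.0869
grasp_force: 0.0
```

```bash
python3 - <<'E'
from h import *
print(knob(*P[3:]));go(knob(*P[3:])+[0,0,.06])
E
```

```text
[-0.07058291 -0.038       0.15248309]Traceback (most recent call last):
  File "<stdin>", line 2, in <module>
  File "h.py", line 26, in go
    print('t',st['clock'],'here',(np.array([[np.cos(P[2]),np.sin(P[2]),0],[-np.sin(P[2]),np.cos(P[2]),0],[0,0,1]])@(st['tool_pos']-[P[0],P[1],0])).round(4),'F',st['force'].round(2),'op',st['opening'].round(4))
                                                                                                                                                                                          ^^^^^^^^^^^^^^^^^^^
AttributeError: 'float' object has no attribute 'round'
```

```bash
sed -i "s/st\['opening'\].round(4)/round(st['opening'],4)/" h.py; python3 - <<'E'
from h import *
go(knob(*P[3:])+[0,0,.06])
E
```

```text
t 1.7667 here [ 0.0839 -0.1543  0.2635] F [ 0.73 -0.44  0.69] op 0.0869
shift [-0.1721 -0.0883  0.0511] turn [ 0.0003  0.0002 -0.0546]
```

Request:
jog_arm --commands '[[[-0.172,-0.088,0.02],[0,0,-0.055]],[[-0.172,-0.088,0.03],[0,0,-0.055]],[[-0.172,-0.088,0.03],[0,0,-0.055]],[[-0.172,-0.088,0.03],[0,0,-0.055]],[[-0.172,-0.088,0.03],[0,0,-0.055]]]'

```text
clock: 2.18
tool_pos: [0.4737, 0.0103, 0.2331]
orientation: [3.141, 0.0, -1.274]
force: [0.3, -0.8, -0.3]
opening: 0.0867
grasp_force: 0.0
```

Request:
jog_arm --commands '[[[0,0,0],[0,0,0]],[[0,0,0],[0,0,0]],[[0,0,0],[0,0,0]]]'

```text
clock: 2.43
tool_pos: [0.4731, 0.0076, 0.2336]
orientation: [3.14, -0.0, -1.275]
force: [-0.1, 0.2, -0.4]
opening: 0.0871
grasp_force: 0.0
```

```bash
python3 - <<'E'
from h import *
go(knob(*P[3:])+[0,0,-.012])
w=snap('wrist','w1')
print(proj(w,[box(P,knob(*P[3:])),box(P,grip(P[3])),box(P,[.0325,-.038,.071])]))
E
```

```text
t 2.4333 here [-0.0696 -0.0374  0.2336] F [-0.05  0.22 -0.45] op 0.0871
shift [-0.001   0.0005  0.0931] turn [ 0.0004 -0.     -0.0014]
[[279.67289039 218.5596303 ]
 [300.05930994 129.90630632]
 [279.19630104  87.99160935]]
```

View pics/w1.png

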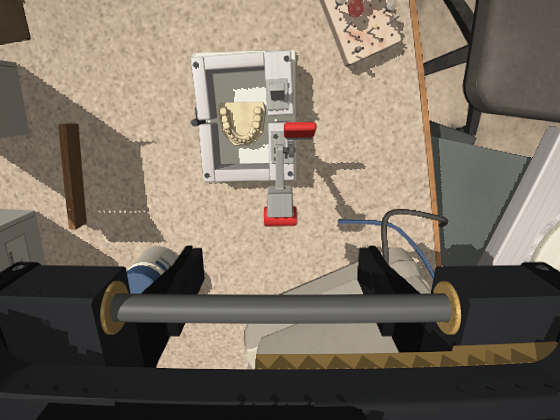

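The wrist view shows the knob at (281,215) against a predicted (280,218), and the lever end at (300,129) as predicted. Descending and pinching.

Request:
jog_arm --commands '[[[-0.001,0,0.035],[0,0,-0.0014]],[[-0.001,0,0.07],[0,0,-0.0014]],[[-0.001,0,0.093],[0,0,-0.0014]],[[-0.001,0,0.093],[0,0,-0.0014]],[[-0.001,0,0.093],[0,0,-0.0014]]]'

```text
clock: 2.9
tool_pos: [0.4728, 0.0075, 0.1409]
orientation: [3.14, -0.001, -1.272]
force: [1.2, -0.3, 1.3]
opening: 0.0868
grasp_force: 0.0
```

Request:
jog_arm --commands '[[[0,0,0],[0,0,0]],[[0,0,0],[0,0,0]],[[0,0,0],[0,0,0]],[[0,0,0],[0,0,0]],[[0,0,0],[0,0,0]]]' --gripper 1

```text
clock: 3.32
tool_pos: [0.4736, 0.0088, 0.1418]
orientation: [-3.14, 0.0, -1.271]
force: [-0.3, 0.5, -0.2]
opening: 0.0614
grasp_force: 0.0
```

Request:
jog_arm --commands '[[[0,0,0],[0,0,0]],[[0,0,0],[0,0,0]],[[0,0,0],[0,0,0]],[[0,0,0],[0,0,0]],[[0,0,0],[0,0,0]]]'

```text
clock: 3.73
tool_pos: [0.4732, 0.0087, 0.1409]
orientation: [3.141, -0.0, -1.271]
force: [-0.4, 0.5, 0.3]
opening: 0.0285
grasp_force: 0.0
```

```bash
python3 - <<'E'
from h import *
q,s=P[3:]; go(knob(q,s)+[0,0,-.012])
k0=knob(q,s)
for s1 in np.linspace(s,-.35,16): print(round(s1,2),(knob(q,s1)-k0).round(4), claw(q,s1,.079,0).round(4))
E
```

```text
t 3.7333 here [-0.0707 -0.037   0.1409] F [-0.38  0.48  0.32] op 0.0285
shift [0.0001 0.001  0.0004] turn [ 0.     -0.     -0.0001]
1.96 [0. 0. 0.] [-0.0543 -0.038   0.1667]
1.81 [0.0096 0.     0.0064] [-0.0427 -0.038   0.1705]
1.65 [0.02   0.     0.0113] [-0.0307 -0.038   0.1724]
1.5 [0.0311 0.     0.0145] [-0.0186 -0.038   0.1725]
1.34 [0.0425 0.     0.016 ] [-0.0065 -0.038   0.1707]
1.19 [0.054  0.     0.0157] [ 0.0051 -0.038   0.167 ]
1.04 [0.0654 0.     0.0136] [ 0.016  -0.038   0.1617]
0.88 [0.0762 0.     0.0098] [ 0.0259 -0.038   0.1547]
0.73 [0.0864 0.     0.0044] [ 0.0347 -0.038   0.1463]
0.57 [ 0.0956  0.     -0.0025] [ 0.0421 -0.038   0.1366]
0.42 [ 0.1037  0.     -0.0107] [ 0.0479 -0.038   0.1259]
0.27 [ 0.1104  0.     -0.0201] [ 0.052  -0.038   0.1145]
0.11 [ 0.1156  0.     -0.0304] [ 0.0542 -0.038   0.1025]
-0.04 [ 0.1191  0.     -0.0413] [ 0.0547 -0.038   0.0904]
-0.2 [ 0.1209  0.     -0.0527] [ 0.0532 -0.038   0.0783]
-0.35 [ 0.121   0.     -0.0642] [ 0.05   -0.038   0.0666]
```

Request:
jog_arm --commands '[[[0,0,0],[0,0,0]],[[0,0,0],[0,0,0]],[[0,0,0],[0,0,0]],[[0,0,0],[0,0,0]]]'

```text
clock: 4.07
tool_pos: [0.4731, 0.0087, 0.1409]
orientation: [3.141, 0.0, -1.271]
force: [-0.7, 0.2, -0.2]
opening: 0.0257
grasp_force: 30.0
```

Request:
jog_arm --commands '[[[0.0096,0,-0.0064],[0,0,0]],[[0.02,0,-0.0113],[0,0,0]],[[0.0311,0,-0.0145],[0,0,0]],[[0.0425,0,-0.016],[0,0,0]],[[0.054,0,-0.0157],[0,0,0]]]'

```text
clock: 4.48
tool_pos: [0.4897, -0.0438, 0.157]
orientation: [-3.141, 0.0, -1.271]
force: [0.8, 3.7, -2.1]
opening: 0.0258
grasp_force: 30.0
```

```bash
python3 - <<'E'
from h import *
q,s=P[3:]; go(knob(q,1.19)+[0,0,-.012]); print(ctrl.state()['grasp_force'])
w=snap('wrist','w2'); print(proj(w,[box(P,knob(q,1.19)),box(P,grip(q)),box(P,[.0325,-.038,.071])]))
E
```

```text
t 4.4833 here [-0.0156 -0.0368  0.157 ] F [ 0.79  3.67 -2.12] op 0.0258
shift [-0.0009  0.0013  0.0008] turn [-0.0003  0.0001 -0.0003]
30.0003844499588
[[280.7288299  276.73112475]
 [307.03462747 221.38279435]
 [280.64953021 156.37950921]]
```

View pics/w2.png

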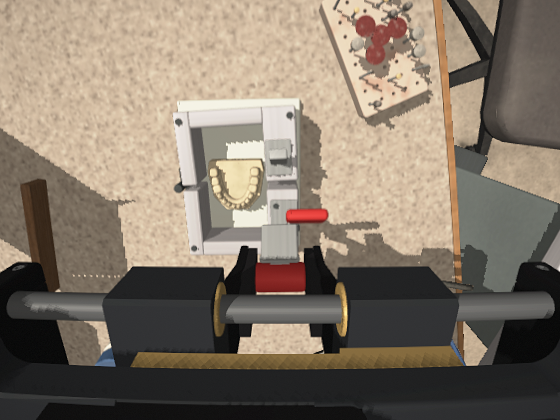

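The pinch holds: the opening is 25.8 mm. The lever end at (307,215) sits about 6 px further over than predicted, so the lever has been dragged slightly more open. I'll continue the arc with a small -x bias.

Request:
jog_arm --commands '[[[0.0105,0,0.002],[0,0,0]],[[0.0205,0,0.006],[0,0,0]],[[0.03,0,0.0113],[0,0,0]],[[0.0386,0,0.0182],[0,0,0]],[[0.046,0,0.0264],[0,0,0]]]'

```text
clock: 4.95
tool_pos: [0.5052, -0.0896, 0.1327]
orientation: [-3.138, -0.005, -1.269]
force: [0.1, -4.9, 8.8]
opening: 0.0259
grasp_force: 30.0
```

Request:
jog_arm --commands '[[[0.006,0,0.0094],[0,0,0]],[[0.011,0,0.0197],[0,0,0]],[[0.014,0,0.0306],[0,0,0]],[[0.0155,0,0.042],[0,0,0]],[[0.0155,0,0.042],[0,0,0]]]'

```text
clock: 5.37
tool_pos: [0.509, -0.104, 0.0878]
orientation: [-3.14, -0.003, -1.271]
force: [3.8, -2.2, 2.6]
opening: 0.0255
grasp_force: 30.0
```

```bash
python3 - <<'E'
from h import *
q,s=P[3:]; go(knob(q,-.2)+[0,0,-.012])
a=snap('scene','s1')
A=cv2.resize(a['frame'][165:250,200:290],None,fx=7,fy=7,interpolation=3); cv2.imwrite('pics/A1.png',A)
for Q in (1.7,1.8,1.9,2.,2.1): print(Q,proj(a,[box(P,grip(Q)),box(P,knob(Q,-.2))]).round(1).tolist())
E
```

```text
t 5.3667 here [ 0.0476 -0.0361  0.0878] F [ 3.85 -2.21  2.61] op 0.0255
shift [0.0028 0.0019 0.0003] turn [-0.0005 -0.0009 -0.0002]
1.7 [[228.7, 196.8], [254.7, 205.9]]
1.8 [[230.6, 197.6], [255.5, 206.0]]
1.9 [[232.4, 198.5], [256.3, 206.2]]
2.0 [[234.1, 199.6], [257.1, 206.4]]
2.1 [[235.8, 200.8], [257.8, 206.7]]
```

View pics/A1.png

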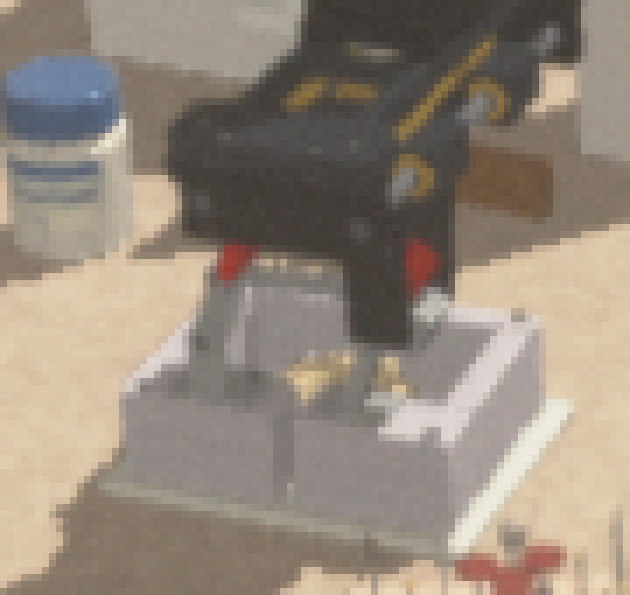

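Lever is still near 2.0, with the claw over the keeper. Lowering to rest, then opening a little.

Request:
jog_arm --commands '[[[-0.002,0,0.006],[0,0,0]],[[-0.003,0,0.012],[0,0,0]],[[-0.003,0,0.012],[0,0,0]],[[-0.003,0,0.012],[0,0,0]]]'

```text
clock: 5.75
tool_pos: [0.5075, -0.099, 0.0767]
orientation: [-3.14, -0.001, -1.27]
force: [2.5, -2.5, 2.0]
opening: 0.0255
grasp_force: 30.0
```

```bash
python3 - <<'E'
from h import *
q,s=P[3:]; go(knob(q,-.35)+[0,0,-.012])
for Q in (1.7,1.8,1.9,2.,2.1):
  for s in (-.3,-.35,-.4): print(Q,s,knob(Q,s).round(4),claw(Q,s,.079,0).round(4))
E
```

```text
t 5.75 here [ 0.0424 -0.0361  0.0767] F [ 2.45 -2.52  1.97] op 0.0255
shift [0.008  0.0019 0.0004] turn [-0.0005 -0.0003  0.    ]
1.7 -0.3 [ 0.044  -0.038   0.0921] [ 0.0446 -0.038   0.0705]
1.7 -0.35 [ 0.0438 -0.038   0.0884] [ 0.0434 -0.038   0.0667]
1.7 -0.4 [ 0.0435 -0.038   0.0847] [ 0.0419 -0.038   0.0631]
1.8 -0.3 [ 0.0462 -0.038   0.0923] [ 0.0468 -0.038   0.0706]
1.8 -0.35 [ 0.046  -0.038   0.0886] [ 0.0456 -0.038   0.0669]
1.8 -0.4 [ 0.0457 -0.038   0.0848] [ 0.0441 -0.038   0.0632]
1.9 -0.3 [ 0.0484 -0.038   0.0923] [ 0.049  -0.038   0.0706]
1.9 -0.35 [ 0.0482 -0.038   0.0885] [ 0.0478 -0.038   0.0669]
1.9 -0.4 [ 0.0479 -0.038   0.0848] [ 0.0463 -0.038   0.0632]
2.0 -0.3 [ 0.0506 -0.038   0.092 ] [ 0.0512 -0.038   0.0703]
2.0 -0.35 [ 0.0504 -0.038   0.0882] [ 0.0499 -0.038   0.0666]
2.0 -0.4 [ 0.05   -0.038   0.0845] [ 0.0485 -0.038   0.0629]
2.1 -0.3 [ 0.0527 -0.038   0.0915] [ 0.0534 -0.038   0.0699]
2.1 -0.35 [ 0.0525 -0.038   0.0878] [ 0.0521 -0.038   0.0661]
2.1 -0.4 [ 0.0522 -0.038   0.084 ] [ 0.0506 -0.038   0.0624]
```

Request:
jog_arm --commands '[[[0,0,0],[0,0,0]],[[0,0,0],[0,0,0]],[[0,0,0],[0,0,0]],[[0,0,0],[0,0,0]],[[0,0,0],[0,0,0]]]' --gripper -1

```text
clock: 6.17
tool_pos: [0.5056, -0.0986, 0.0759]
orientation: [3.14, 0.001, -1.271]
force: [-0.3, -0.2, -0.5]
opening: 0.0507
grasp_force: 0.0
```

Request:
jog_arm --commands '[[[0,0,0],[0,0,0]],[[0,0,0],[0,0,0]],[[0,0,-0.04],[0,0,0]],[[0,0,-0.08],[0,0,0]],[[0,0,-0.12],[0,0,0]]]'

```text
clock: 6.58
tool_pos: [0.5057, -0.0989, 0.1972]
orientation: [3.139, 0.0, -1.27]
force: [2.1, -0.5, -0.0]
opening: 0.0829
grasp_force: 0.0
```

Request:
jog_arm --commands '[[[-0.03,0,-0.04],[0,0,0]],[[-0.06,0,-0.04],[0,0,0]],[[-0.09,0,-0.04],[0,0,0]],[[-0.09,0,-0.04],[0,0,0]],[[-0.09,0,-0.04],[0,0,0]]]'

```text
clock: 7.0
tool_pos: [0.4794, -0.0117, 0.2367]
orientation: [-3.141, 0.0, -1.268]
force: [-0.7, -0.2, -0.4]
opening: 0.0868
grasp_force: 0.0
```

```bash
python3 - <<'E'
from h import *
go([.012,-.059,.2])
w=snap('wrist','w3');a=snap('scene','s2')
W=w['frame'][20:320,130:430].copy();A=a['frame'][165:250,200:290]
cv2.imwrite('pics/c3.png',np.hstack([cv2.resize(W,(400,400),interpolation=3),cv2.resize(A,(400,378),interpolation=3)[:400]] if 0 else [cv2.resize(W,(400,400),interpolation=3),cv2.copyMakeBorder(cv2.resize(A,(400,378),interpolation=3),0,22,0,0,0)]))
# positions in crop of predictions
for Q in (1.6,1.8,2.0):
  X=[box(P,grip(Q)),box(P,knob(Q,-.35)),box(P,[.0325,-.038,.071])]
  print(Q,((proj(w,X)-[130,20])*4/3).round(0).tolist(),((proj(a,X)-[200,165])*400/90).round(0).tolist())
E
```

```text
t 7.0 here [-0.0493 -0.0371  0.2367] F [-0.67 -0.17 -0.4 ] op 0.0868
shift [0.0613 0.0221 0.0367] turn [-0.0002  0.0001  0.0007]
1.6 [[227.0, 210.0], [201.0, 106.0], [201.0, 120.0]] [[120.0, 139.0], [241.0, 199.0], [228.0, 223.0]]
1.8 [[227.0, 194.0], [201.0, 100.0], [201.0, 120.0]] [[136.0, 145.0], [248.0, 200.0], [228.0, 223.0]]
2.0 [[227.0, 178.0], [201.0, 93.0], [201.0, 120.0]] [[152.0, 154.0], [255.0, 201.0], [228.0, 223.0]]
```

View pics/c3.png

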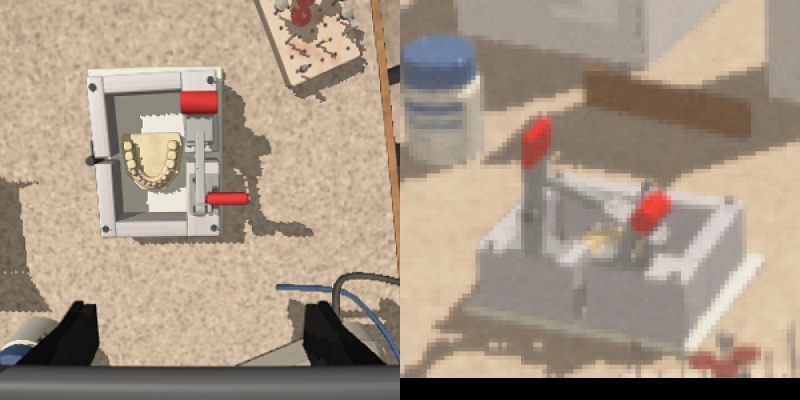

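The claw is hooked: the knob is down beyond the keeper, and the lever is at about 1.75. Closing the fingers and going to the lever's +x side.

Request:
jog_arm --commands '[[[0.035,0.01,0],[0,0,0]],[[0.07,0.021,0],[0,0,0]],[[0.07,0.021,0],[0,0,0]],[[0.07,0.021,0],[0,0,0]],[[0.07,0.021,0],[0,0,0]]]' --gripper 1

```text
clock: 7.52
tool_pos: [0.4804, -0.0868, 0.2357]
orientation: [3.141, 0.0, -1.273]
force: [0.6, -0.1, -0.3]
opening: 0.0613
grasp_force: 0.0
```

Request:
jog_arm --commands '[[[0,0,0],[0,0,0]],[[0,0,0],[0,0,0]],[[0,0,0],[0,0,0]],[[0,0,0],[0,0,0]],[[0,0,0],[0,0,0]]]'

```text
clock: 7.93
tool_pos: [0.4805, -0.0854, 0.2363]
orientation: [-3.142, 0.0, -1.27]
force: [0.2, 0.3, 0.5]
opening: 0.0286
grasp_force: 0.0
```

Request:
jog_arm --commands '[[[0,0,0],[0,0,0]],[[0,0,0],[0,0,0]],[[0,0,0],[0,0,0]],[[0,0,0],[0,0,0]],[[0,0,0],[0,0,0]]]'

```text
clock: 8.35
tool_pos: [0.4805, -0.0859, 0.2363]
orientation: [-3.142, 0.0, -1.271]
force: [0.4, 0.2, 0.3]
opening: 0.0018
grasp_force: 0.0
```

```bash
python3 - <<'E'
from h import *
go([.02,-.058,.12])
for q in np.r_[1.75:-.06:-.15]:
    print(round(q,2),(np.array([-28-50*np.cos(q)+6.75*np.sin(q)+9.5,72+50*np.sin(q)+6.75*np.cos(q)])).round(1))
E
```

```text
t 8.35 here [ 0.0218 -0.058   0.2363] F [0.42 0.18 0.26] op 0.0018
shift [-0.0018 -0.      0.1163] turn [-0.      0.     -0.0001]
1.75 [ -2.9 120. ]
1.6 [-10.3 121.8]
1.45 [-17.8 122.4]
1.3 [-25.4 122. ]
1.15 [-32.8 120.4]
1.0 [-39.8 117.7]
0.85 [-46.4 114. ]
0.7 [-52.4 109.4]
0.55 [-57.6 103.9]
0.4 [-61.9  97.7]
0.25 [-65.3  90.9]
0.1 [-67.6  83.7]
-0.05 [-68.8  76.2]
```

Request:
jog_arm --commands '[[[0,0,0.04],[0,0,0]],[[0,0,0.08],[0,0,0]],[[0,0,0.116],[0,0,0]],[[0,0,0.116],[0,0,0]],[[0,0,0.116],[0,0,0]]]'

```text
clock: 8.77
tool_pos: [0.4798, -0.0862, 0.1195]
orientation: [3.138, -0.0, -1.27]
force: [0.4, 0.8, 0.8]
opening: 0.0005
grasp_force: 0.0
```

Request:
jog_arm --commands '[[[-0.012,0,0],[0,0,0]],[[-0.024,0,0],[0,0,0]],[[-0.032,0,-0.002],[0,0,0]],[[-0.04,0,-0.002],[0,0,0]],[[-0.047,0,-0.002],[0,0,0]]]'

```text
clock: 9.18
tool_pos: [0.4683, -0.0405, 0.1246]
orientation: [-3.137, -0.001, -1.27]
force: [2.0, -2.8, 0.9]
opening: 0.0004
grasp_force: 1.6
```

Request:
jog_arm --commands '[[[-0.0074,0,0.0016],[0,0,0]],[[-0.0144,0,0.0043],[0,0,0]],[[-0.021,0,0.008],[0,0,0]],[[-0.027,0,0.0126],[0,0,0]],[[-0.027,0,0.0126],[0,0,0]]]'

```text
clock: 9.6
tool_pos: [0.4575, -0.0142, 0.1086]
orientation: [3.139, 0.001, -1.27]
force: [0.5, 0.5, 0.2]
opening: 0.0004
grasp_force: 0.2
```

```bash
python3 - <<'E'
from h import *
go([-.0576,-.058,.1039])
w=snap('wrist','w4');a=snap('scene','s3')
W=w['frame'][100:400,130:430].copy();A=a['frame'][165:250,200:290]
cv2.imwrite('pics/c4.png',np.hstack([cv2.resize(W,(400,400),interpolation=3),cv2.copyMakeBorder(cv2.resize(A,(400,378),interpolation=3),0,22,0,0,0)]))
for Q in (.5,.7,.9):
  X=[box(P,grip(Q))]
  print(Q,((proj(w,X)-[130,100])*4/3).round(0).tolist(),((proj(a,X)-[200,165])*400/90).round(0).tolist())
E
```

```text
t 9.6 here [-0.0534 -0.0588  0.1086] F [0.54 0.48 0.2 ] op 0.0004
shift [-0.0042 -0.0008  0.0047] turn [0.0007 0.0003 0.    ]
0.5 [[191.0, 248.0]] [[48.0, 164.0]]
0.7 [[191.0, 245.0]] [[56.0, 153.0]]
0.9 [[190.0, 237.0]] [[67.0, 144.0]]
```

View pics/c4.png

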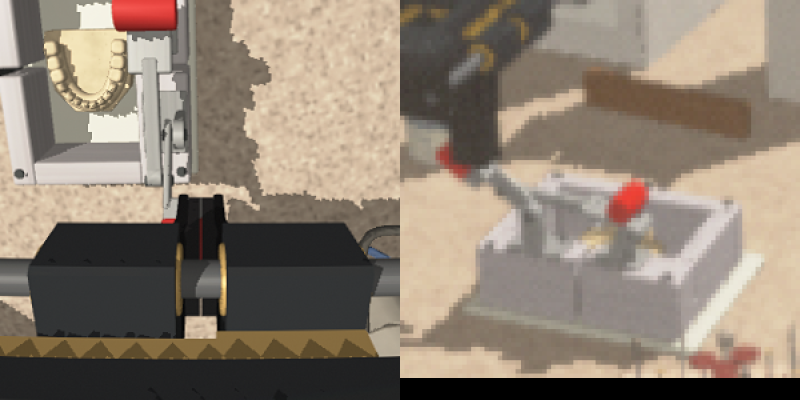

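The lever is at about 0.7, and the knob position fits a hooked claw. Pushing it home.

Request:
jog_arm --commands '[[[-0.0052,0,0.0055],[0,0,0]],[[-0.0095,0,0.0117],[0,0,0]],[[-0.013,0,0.0185],[0,0,0]],[[-0.0152,0,0.0257],[0,0,0]],[[-0.0164,0,0.032],[0,0,0]]]'

```text
clock: 10.12
tool_pos: [0.4535, 0.0007, 0.0771]
orientation: [3.141, -0.0, -1.27]
force: [-14.4, 0.5, 59.7]
opening: 0.0005
grasp_force: 31.1
```

Request:
jog_arm --commands '[[[0,0,0.001],[0,0,0]],[[0,0,0.002],[0,0,0]],[[0,0,0.002],[0,0,0]]]'

```text
clock: 10.37
tool_pos: [0.4535, 0.0006, 0.0776]
orientation: [3.14, -0.001, -1.269]
force: [-8.4, 2.1, 23.5]
opening: 0.0007
grasp_force: 11.7
```

```bash
python3 - <<'E'
from h import *
go([-.0684,-.058,.0787])
E
```

```text
t 10.3667 here [-0.0688 -0.0582  0.0776] F [-8.38  2.12 23.48] op 0.0007
shift [ 0.0004 -0.0002 -0.0011] turn [ 0.0004 -0.0002  0.0003]
```

Firm contact at home height. Backing off straight up and checking.

Request:
jog_arm --commands '[[[0,0,-0.01],[0,0,0]],[[0,0,-0.03],[0,0,0]],[[0,0,-0.07],[0,0,0]],[[0,0,-0.11],[0,0,0]],[[0,0,-0.15],[0,0,0]]]'

```text
clock: 10.78
tool_pos: [0.4533, 0.0007, 0.2264]
orientation: [3.14, 0.0, -1.271]
force: [1.2, 0.3, -0.2]
opening: 0.0005
grasp_force: 0.0
```

Request:
jog_arm --commands '[[[-0.04,0,0],[0,0,0]],[[-0.08,0,0],[0,0,0]],[[-0.08,0,0],[0,0,0]],[[-0.08,0,0],[0,0,0]],[[-0.08,0,0],[0,0,0]]]'

```text
clock: 11.2
tool_pos: [0.4299, 0.0772, 0.225]
orientation: [3.141, -0.0, -1.27]
force: [0.2, 0.0, -0.4]
opening: 0.0005
grasp_force: 0.0
```

```bash
python3 - <<'E'
from h import *
w=snap('wrist','w5');a=snap('scene','s4')
W=w['frame'][0:300,130:430].copy();A=a['frame'][165:250,200:290]
cv2.imwrite('pics/c5.png',np.hstack([cv2.resize(W,(400,400),interpolation=3),cv2.copyMakeBorder(cv2.resize(A,(400,378),interpolation=3),0,22,0,0,0)]))
X=[box(P,grip(0)),box(P,knob(0,0)),box(P,grip(.2))]
print(((proj(w,X)-[130,0])*4/3).round(0).tolist(),((proj(a,X)-[200,165])*400/90).round(0).tolist(),ctrl.state()['force'])
E
```

```text
[[195.0, 166.0], [167.0, -1.0], [195.0, 164.0]] [[40.0, 199.0], [211.0, 196.0], [41.0, 184.0]] [-0.42960647 -0.29432848  0.12564806]
```

View pics/c5.png

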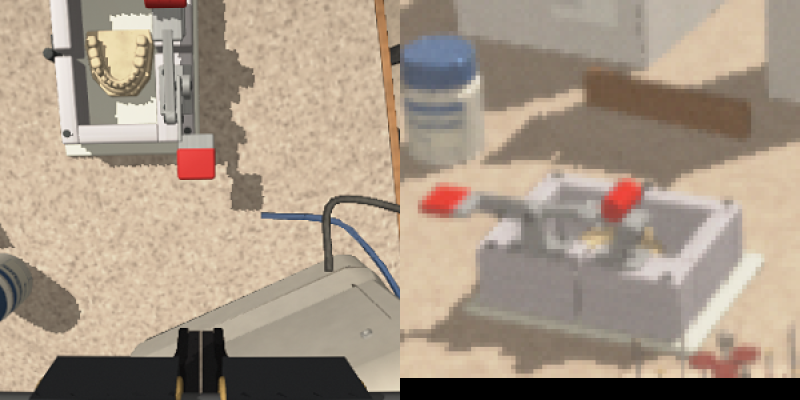

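The lever is home at (42,200) in the scene crop, and the knob is down at keeper height at (221,201). I'll check numerically whether the swinging half moved, by patch shift against the fixed half.

```bash
python3 - <<'E'
from h import *
g=lambda t:cv2.cvtColor(load(t)['frame'],cv2.COLOR_BGR2GRAY)
snap('top','t5')
def tm(A,B,r):
    u0,u1,v0,v1=r; k=8
    t=cv2.resize(A[v0:v1,u0:u1],None,fx=k,fy=k,interpolation=2); s=cv2.resize(B[v0-4:v1+4,u0-4:u1+4],None,fx=k,fy=k,interpolation=2)
    m=cv2.matchTemplate(s,t,cv2.TM_CCOEFF_NORMED);_,c,_,l=cv2.minMaxLoc(m);return (l[0]/k-4,l[1]/k-4,round(c,3))
for a,b in(('s0','s2'),('s0','s4')):
    print(a,b,'swing -y end',tm(g(a),g(b),(258,270,222,240)),'swing +x far',tm(g(a),g(b),(268,279,208,222)),'fixed',tm(g(a),g(b),(215,226,215,235)))
print('top swing',tm(g('t0'),g('t5'),(278,291,233,246)),'fixed',tm(g('t0'),g('t5'),(226,240,213,224)))
P0=box(P,[.065,-.049,.046]);P1=box(P,[.0613,-.049,.046])
for t in('s4','t5'): print('4mm predicted',(proj(load(t),P1)-proj(load(t),P0)).round(2))
for t in('s0','s2','s4'): print(t,'gap rows',g(t)[228:234,234:246].mean(0).round(0))
b=load('s4')['frame'].astype(int);m=(b[...,2]>120)&(b[...,1]<80);m[:200-0]&=True
for t in('s2','s4'):
    f=load(t)['frame'].astype(int);m=(f[...,2]>110)&(f[...,1]<90)&(f[...,0]<90);n,_,st,c=cv2.connectedComponentsWithStats(m.astype(np.uint8))
    print(t,[(st[i].tolist(),c[i].round(1).tolist()) for i in range(1,n) if st[i,4]>8 and 165<c[i][1]<225 and 200<c[i][0]<290])
S=load('s4')
for dx in(0,.003,.006): print(dx,[proj(S,box(P,knob(0,0)+[dx,y,0])).round(1).tolist() for y in(-.013,0,.013)])
E
```

```text
s0 s2 swing -y end (0.0, 0.0, 0.997) swing +x far (0.0, 0.0, 0.996) fixed (0.0, 0.0, 0.998)
s0 s4 swing -y end (-1.5, 0.25, 0.986) swing +x far (-0.625, 0.25, 0.966) fixed (0.125, -0.5, 0.946)
top swing (-1.0, 1.125, 0.967) fixed (0.0, 0.0, 0.997)
4mm predicted [[-1.33 -0.25]]
4mm predicted [[-1.49  0.42]]
s0 gap rows [145. 145. 145. 145. 146. 140. 137. 132. 144. 144. 144. 144.]
s2 gap rows [138. 138. 138. 139. 139. 136. 132. 126. 140. 139. 138. 139.]
s4 gap rows [138. 138. 138. 139. 138. 124. 125. 136. 138. 138. 139. 139.]
s2 [([242, 182, 36, 13, 164], [259.2, 188.0]), ([227, 192, 7, 11, 54], [230.0, 196.8]), ([252, 209, 8, 8, 43], [255.6, 212.6])]
s4 [([242, 182, 36, 13, 166], [258.8, 188.0]), ([246, 206, 8, 9, 43], [249.2, 209.9]), ([205, 208, 9, 5, 31], [209.1, 209.9])]
0 [[[245.2, 211.4]], [[247.4, 209.0]], [[249.6, 206.7]]]
0.003 [[[246.2, 211.6]], [[248.5, 209.2]], [[250.7, 206.9]]]
0.006 [[[247.3, 211.8]], [[249.5, 209.4]], [[251.7, 207.1]]]
```

```bash
python3 -c "
from workcell import ctrl
print(ctrl.job_done())"
```

```text
the job is handed in; nothing more can be done
None
```

The casting box is latched shut and handed in at about 11 s on the robot's clock: the pictures show the claw hooked behind the keeper, the lever home, and the swinging half drawn in about 4 mm; I touched none of the other items, and no verdict was returned.

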